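Size an unmarked jack pin in the gauge plate

ROBOT

A 7-joint arm with a two-finger parallel gripper is mounted at the origin on the work surface. World frame = base frame: x ahead of the robot, y to its left, z up, the work surface at z = 0. Lengths are in m, angles in rad, forces in N, time in s.
With the tool pointing down it reaches from about 0.425 to 0.925 m from the base axis. Payload 6.8 kg.
Tool frame: the origin (TCP) lies on the front face of the gripper's body, between the roots of the fingers; the fingertips stand 73 mm ahead of it and the grasp point (between the pads) lies 54 mm ahead of it; y points along the fingers, x is the direction in which the jaws open and shut, and the axes are right-handed (so a half turn about y gives the same grasp; the last joint's range is limited). The gripper opens to 85 mm and grips with 20 to 120 N. Pads are 22 mm wide; open, the fingers measure 114 mm over their backs; the gripper's body (76 mm by 85 mm) begins 54 mm behind the grasp point. The pads swing forward as they close: fully open they stand 13 mm farther back than shut.
Start: joints at [-1.281, 0.477, 0.022, 1.555, -0.011, 1.109, -0.083], TCP at [0.261, 0.622, 0.304] pointing down, gripper open.
Joint ranges: [-2.96, 2.96], [-0.34, 2.1], [-1.41, 1.46], [0.24, 2.44], [-1.37, 4.51], [0.17, 1.92], [-2.96, 2.96]. Speed limits (rad/s): [2.39, 2.39, 3.14, 3.14, 3.14, 3.14, 3.14].

INTERFACE

Orientations are given as a unit quaternion [w, x, y, z].
In Python, from rig import env, imaging gives the robot as it stands. The module is installed in compiled form; this text tells all that it offers.
- The arm moves only by the tool send_rows, never from a script. Its argument "targets" is a list of rows, each a list of 6 numbers: the shift along the tool's x, y, z in mm, then the turn, a rotation vector about the tool's x, y, z in degrees. A call has 1 to 20 rows; each row is the pose to reach, as a shift and turn from the pose commanded when the call began, along the tool's axes at that moment; what a row does not reach only later rows make up. A row lasts 1/12 s, in which the tool goes at most 41.7 mm and 7.16 degrees, less where a joint would pass 70% of its speed; a pose out of reach is approached as far as the arm can. A call with a gripper value outside its range is refused whole. "claw" is the finger opening in mm, from 0 to 85.4, set as the call begins (left out, the last holds). The fingers move at their own pace and stop on an object; "force" is the grip in N (left out, the last holds). Time passes only in rows, so rows that repeat a pose let the fingers close. It gives the time, the measured TCP pose, the force and the opening at its end, in the units of the state.
- env.get_state(): the state, without advancing time (a new reading comes with each control period).
- imaging.camera(name): name is "scene" or "side" or "wrist"; returns the picture (420x560x3 uint8, red, green, blue); there is no depth.
- imaging.get_calibration(name): a dict with "fovy" (degrees; the focal length in pixels is half the picture's height over the tangent of half this angle, whatever the lens; pixels are square), "cx", "cy" (the principal point, pixels), "rvec" (rotation vector, rad) and "tvec" (3), from world to camera coordinates, as OpenCV has them. Camera axes: x right, y down, z forward; pixel columns grow to the right and rows downward; lengths in m; the calibration is good to about 2 mm. A picture is of the moment at which its call begins: read the wrist's pose just before it. get_calibration takes no time and is no camera call; for the wrist camera it gives the pose at the moment of the call.
- env.hand_in(): hands the job in, once; it reports no verdict.
The state is a dict: "clock": time; "joint_pos": joint angles; "joint_velocities": joint speeds; "joint_torque": joint torques, N m; "position": TCP position; "orientation": TCP orientation; "force": force on the tool from outside, world axes, zero at the start; "torque": the same for the moment, N m; "grip_width": finger opening in m.
Only numpy, scipy, OpenCV 4.12 (cv2) and the standard library are available. Lean on these libraries where they do the work, as an engineer would, in place of code of your own. Each camera call takes 0.05 s, during which the arm holds its last target.

TASK

The shoe-last jack pin standing alone in the single holder has lost its size mark. Take it to the steel gauge plate and try it gently, hole by hole, until you have felt one hole refuse it and the next wider one take it; leave it standing there, pushed fully home with its collar flat on the plate, and let go. Never force it, and leave the two pins in the rack and the other things on the bench where they are.

Things in the scene. Friction and masses are not known exactly. Their poses are not given: they have to be found in the camera images.
- pin_a: One of three outwardly alike upright steel pins, 0.13 to 0.21 kg. Origin: centre of the shank's tip (lowest point), z up the axis. From the tip: shank 42 mm long, end edge bevelled 0.8 mm; collar 34 mm dia., 6 mm thick, its underside the shoulder; round grip 20 mm dia., 46 mm long. Shanks are 10, 14 and 18 mm dia., one of each, which is which unmarked. At the start one pin stands in the holder, two in the rack.
- pin_b: One of three outwardly alike upright steel pins, 0.13 to 0.21 kg. Origin: centre of the shank's tip (lowest point), z up the axis. From the tip: shank 42 mm long, end edge bevelled 0.8 mm; collar 34 mm dia., 6 mm thick, its underside the shoulder; round grip 20 mm dia., 46 mm long. Shanks are 10, 14 and 18 mm dia., one of each, which is which unmarked. At the start one pin stands in the holder, two in the rack.
- pin_c: One of three outwardly alike upright steel pins, 0.13 to 0.21 kg. Origin: centre of the shank's tip (lowest point), z up the axis. From the tip: shank 42 mm long, end edge bevelled 0.8 mm; collar 34 mm dia., 6 mm thick, its underside the shoulder; round grip 20 mm dia., 46 mm long. Shanks are 10, 14 and 18 mm dia., one of each, which is which unmarked. At the start one pin stands in the holder, two in the rack.
- gauge: Beech stand of the hole gauge, fixed to the bench. Origin on the bench under its centre; y along the row of holes, x across. Its 56 x 164 x 12 mm aluminium plate (top 70 mm above the bench, holes at y = 57, 19, -19, -57 mm) rides on springs: gives way above about 3 N, then 1 mm per 3 N. A shank enters a hole 1.2 mm wider than itself, not the next tighter one. Over 30 N on the plate is forcing.
- hole0 (a point): Centre of the mouth of the gauge plate's tightest hole, 7.2 mm in diameter, at the plate's top face (70 mm above the bench). The hole goes straight through the 12 mm plate; z is up. There is 58 mm of free height below the plate.
- hole1 (a point): Centre of the mouth of the gauge plate's second tightest hole, 11.2 mm in diameter, at the plate's top face (70 mm above the bench). The hole goes straight through the 12 mm plate; z is up. There is 58 mm of free height below the plate.
- hole2 (a point): Centre of the mouth of the gauge plate's second widest hole, 15.2 mm in diameter, at the plate's top face (70 mm above the bench). The hole goes straight through the 12 mm plate; z is up. There is 58 mm of free height below the plate.
- hole3 (a point): Centre of the mouth of the gauge plate's widest hole, 19.2 mm in diameter, at the plate's top face (70 mm above the bench). The hole goes straight through the 12 mm plate; z is up. There is 58 mm of free height below the plate.
- holder_mouth (a point): Centre of the top of the single holder, a fixed beech block 70 x 70 x 50 mm with one upright bore 21 mm in diameter; this point is 50 mm above the bench. The pin to be sized stands here, its collar resting on the block and its tip 8 mm above the bench.
- rack_mouth0 (a point): Centre of the top of one of the two bores (21 mm) of the rack, a fixed beech block 70 x 150 x 50 mm; the bores are 76 mm apart along its length. 50 mm above the bench. A pin to be left alone stands here.
- rack_mouth1 (a point): Centre of the top of the other bore of the rack, 50 mm above the bench. A pin to be left alone stands here.
- shoe_last: Bystander: loose wooden shoe last, 250 mm long, 80 mm wide, 128 mm high at the ankle; origin under its middle, toe to +x.
- glue_bottle: Bystander: loose blue glue bottle with a conical nozzle, 60 mm in diameter, 145 mm high, standing; origin at the centre of its base.
- mallet: Bystander: loose hammer lying on the bench, 260 mm long, along its own x.
Not all that is in view belongs to the job. What is shaped like the pin_c but orange or purple is not meant.

How it is judged:
On the way:
1. the pin, upright, has been refused by the hole one size tighter than its own: tip pressed on that mouth with 0.8 N or more, within 4 mm of its centre and 3 mm of the plate top (((horizontal distance between pin_a and hole0 below 0.004 m and z of pin_a in the frame of hole0 between -0.003 and 0.003 m and angle between pin_a's own z axis and vertical below 0.12 rad and contact force between pin_a and gauge above 0.8 N) or (horizontal distance between pin_b and hole1 below 0.004 m and z of pin_b in the frame of hole1 between -0.003 and 0.003 m and angle between pin_b's own z axis and vertical below 0.12 rad and contact force between pin_b and gauge above 0.8 N) or (horizontal distance between pin_c and hole2 below 0.004 m and z of pin_c in the frame of hole2 between -0.003 and 0.003 m and angle between pin_c's own z axis and vertical below 0.12 rad and contact force between pin_c and gauge above 0.8 N))), for 0.1 s.
At the end, for the whole second after the job is handed in: The pin from the holder stands at rest in the tightest hole that takes its shank, within 3 mm of the hole's centre, upright within 0.06 rad, fully home (tip 40 to 45 mm below the plate's top face); the other two pins stand in the rack, moved by less than 15 mm and upright within 0.1 rad (((horizontal distance between pin_a and hole1 below 0.003 m and z of pin_a in the frame of hole1 between -0.045 and -0.04 m and angle between pin_a's own z axis and vertical below 0.06 rad and linear speed of pin_a below 0.02 m/s and ((horizontal distance between pin_b and rack_mouth0 below 0.012 m or horizontal distance between pin_b and rack_mouth1 below 0.012 m) and distance of pin_b from where it was at the start of the episode below 0.015 m and angle between pin_b's own z axis and vertical below 0.1 rad) and ((horizontal distance between pin_c and rack_mouth0 below 0.012 m or horizontal distance between pin_c and rack_mouth1 below 0.012 m) and distance of pin_c from where it was at the start of the episode below 0.015 m and angle between pin_c's own z axis and vertical below 0.1 rad)) or (horizontal distance between pin_b and hole2 below 0.003 m and z of pin_b in the frame of hole2 between -0.045 and -0.04 m and angle between pin_b's own z axis and vertical below 0.06 rad and linear speed of pin_b below 0.02 m/s and ((horizontal distance between pin_a and rack_mouth0 below 0.012 m or horizontal distance between pin_a and rack_mouth1 below 0.012 m) and distance of pin_a from where it was at the start of the episode below 0.015 m and angle between pin_a's own z axis and vertical below 0.1 rad) and ((horizontal distance between pin_c and rack_mouth0 below 0.012 m or horizontal distance between pin_c and rack_mouth1 below 0.012 m) and distance of pin_c from where it was at the start of the episode below 0.015 m and angle between pin_c's own z axis and vertical below 0.1 rad)) or (horizontal distance between pin_c and hole3 below 0.003 m and z of pin_c in the frame of hole3 between -0.045 and -0.04 m and angle between pin_c's own z axis and vertical below 0.06 rad and linear speed of pin_c below 0.02 m/s and ((horizontal distance between pin_a and rack_mouth0 below 0.012 m or horizontal distance between pin_a and rack_mouth1 below 0.012 m) and distance of pin_a from where it was at the start of the episode below 0.015 m and angle between pin_a's own z axis and vertical below 0.1 rad) and ((horizontal distance between pin_b and rack_mouth0 below 0.012 m or horizontal distance between pin_b and rack_mouth1 below 0.012 m) and distance of pin_b from where it was at the start of the episode below 0.015 m and angle between pin_b's own z axis and vertical below 0.1 rad)))); the robot touches nothing.
It fails at once if the pin is forced: more than 30 N between a pin and the gauge (contact force between any of pin_a, pin_b, pin_c and gauge above 30 N).
It fails at once if a bystander (last, bottle, hammer) is moved more than 20 mm (distance of any of shoe_last, glue_bottle, mallet from where it was at the start of the episode above 0.02 m).
It also fails if it takes over 72 s, if anything falls off the work surface, if the arm or the gripper's body presses on something with over 40 N, if the wrist force passes 120 N, or if a joint passes its speed limit or range.

## Working session

There is one attempt and no reset: what is moved stays moved. The work goes in short steps, Python scripts to look and compute and a tool call to move; the robot and the scene stay as the last step left them, time stands still between calls to the robot, and variables do not carry over. Pictures are saved under pics/ and viewed, and the job is handed in when it is done.

Besides the shell and the picture viewer there is one more tool, called after "Request:" by a JSON object that holds its "name" and its "arguments". send_rows: Moves the arm, as the interface text tells. Its arguments: {"type":"object","properties":{"targets":{"type":"array"},"claw":{"type":"number"},"force":{"type":"number"}},"required":["targets"]}

```bash
mkdir -p pics; python3 - <<'E'
from rig import env, imaging
import cv2
s=env.get_state(); print({k:s[k] for k in ("clock","position","orientation","force","grip_width")})
for n in("scene","side","wrist"):
    c=imaging.get_calibration(n); print(n,c)
    cv2.imwrite(f"pics/{n}0.png",imaging.camera(n)[:,:,::-1])
E
```

```text
{'clock': 0.0, 'position': array([0.26134108, 0.62184541, 0.30292272]), 'orientation': array([-0.58854903,  0.58934332,  0.39081647, -0.39185071]), 'force': array([-0.96638155, -0.98594944, -0.17780062]), 'grip_width': 0.08547645850975069}
scene {'fovy': 50.89421501038949, 'cx': 277.498628970065, 'cy': 213.63998631345157, 'rvec': array([ 1.18592107,  2.46877097, -0.80181974]), 'tvec': array([ 0.38456707, -0.29781038,  1.29812006])}
side {'fovy': 43.109648165517804, 'cx': 290.8934150748893, 'cy': 213.08852497129982, 'rvec': array([ 2.30277083, -0.16631428,  0.05268252]), 'tvec': array([-0.57190395,  0.07389947,  1.28251879])}
wrist {'fovy': 59.48426209676738, 'cx': 279.13190583447675, 'cy': 211.62877582826377, 'rvec': array([-2.37879597, -1.5823381 , -0.2582236 ]), 'tvec': array([-0.67405145, -0.04434319,  0.38217962])}
```

View pics/scene0.png

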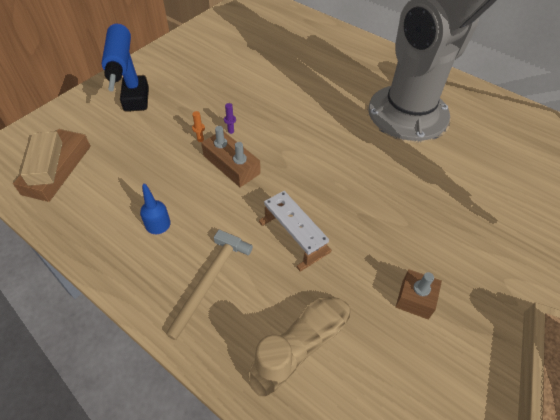

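View pics/side0.png

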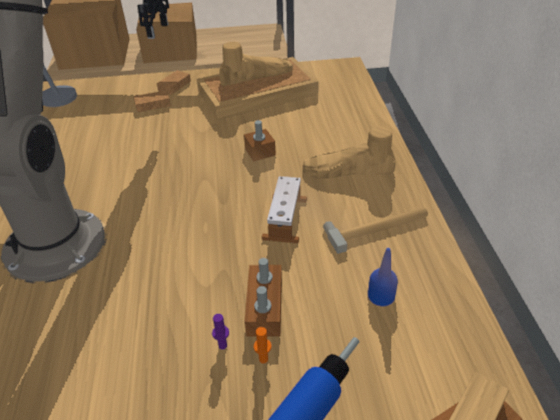

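View pics/wrist0.png

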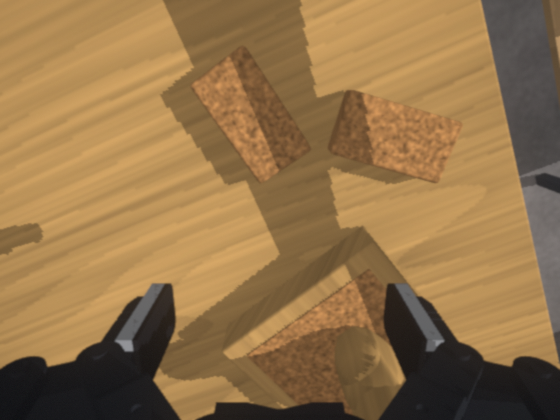

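The scene view shows the lone holder with its grey pin at about (424,287) and the gauge plate at (296,222). The rack's two grey pins are at (219,137) and (239,153). The orange (198,125) and purple (230,117) pins are decoys, and the bottle, hammer and last sit beyond. The pin meant is the one alone in the single-bore block, and I'll confirm that in crops.

```bash
python3 - <<'E'
import cv2,numpy as np
a=cv2.imread("pics/scene0.png"); b=cv2.imread("pics/side0.png")
def crop(im,x,y,w,h,f): return cv2.resize(im[y:y+h,x:x+w],None,fx=f,fy=f,interpolation=cv2.INTER_CUBIC)
A=np.hstack([crop(a,250,180,95,95,4),crop(a,385,250,70,95,4)]); B=np.hstack([crop(b,250,170,70,75,5),crop(b,230,105,60,75,5)])
cv2.imwrite("pics/cropA.png",A);cv2.imwrite("pics/cropB.png",B)
E
```

```text
(no output)
```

View pics/cropA.png

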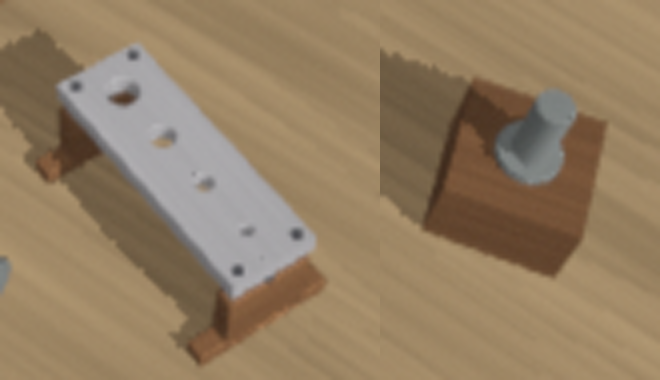

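View pics/cropB.png

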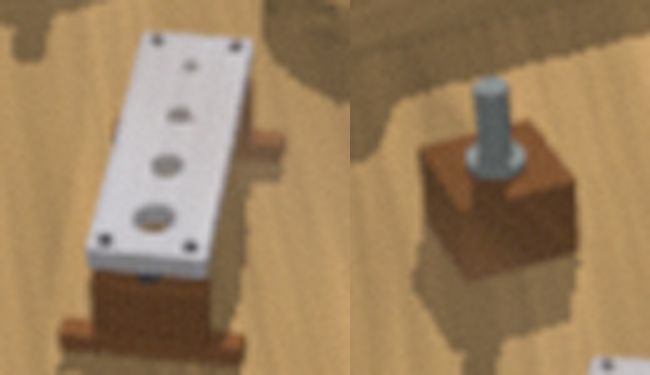

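The crop confirms it: a grey steel pin alone in a single square block. The gauge holes run from the widest, nearest the rack, to the tightest, nearest the holder.

```bash
cat > h.py <<'E'
import numpy as np,cv2
from rig import env,imaging
def cam(n):
    c=imaging.get_calibration(n); f=210/np.tan(np.radians(c["fovy"]/2)); R=cv2.Rodrigues(c["rvec"])[0]
    return f,c["cx"],c["cy"],R,np.array(c["tvec"])
def ray(n,p,C=None):
    f,cx,cy,R,t=C or cam(n); d=R.T@np.array([(p[0]-cx)/f,(p[1]-cy)/f,1]); return -R.T@t,d
def cast(n,p,z,C=None):
    o,d=ray(n,p,C); return o+d*(z-o[2])/d[2]
def tri(p1,n1,p2,n2):
    o,d=ray(n1,p1);q,e=ray(n2,p2); A=np.c_[d,-e]; s=np.linalg.lstsq(A,q-o,rcond=None)[0]
    a,b=o+s[0]*d,q+s[1]*e; return (a+b)/2,np.linalg.norm(a-b)
def proj(n,X,C=None):
    f,cx,cy,R,t=C or cam(n); x=R@np.array(X)+t; return np.array([f*x[0]/x[2]+cx,f*x[1]/x[2]+cy])
E
python3 - <<'E'
from h import *
np.set_printoptions(precision=4,suppress=True)
A=lambda x,y,x0:((x+.5)/4-.5+x0[0],(y+.5)/4-.5+x0[1])
B=lambda x,y,x0:((x+.5)/5-.5+x0[0],(y+.5)/5-.5+x0[1])
hs=[A(x,y,(250,180)) for x,y in[(248,230),(203,181),(163,135),(123,90)]]
hd=[B(x,y,(250,170)) for x,y in[(190,66),(179,115),(167,165),(154,217)]]
P=[];Q=[]
for a,b in zip(hs,hd):
    P.append(cast("scene",a,.07));Q.append(cast("side",b,.07));print(P[-1],Q[-1],*tri(a,"scene",b,"side"))
a=A(556-380,104,(385,250));b=B(491-350,83,(230,105))
print("top",cast("scene",a,.102),cast("side",b,.102),*tri(a,"scene",b,"side"))
a=A(531-380,149,(385,250));b=B(495-350,156,(230,105))
print("collar",cast("scene",a,.056),cast("side",b,.056),*tri(a,"scene",b,"side"))
print("last toe etc")
for p in [(345,305),(265,385)]: print(cast("scene",p,.0))
s=env.get_state()
from scipy.spatial.transform import Rotation as R
q=s["orientation"]; print(s["clock"],R.from_quat(np.r_[q[1:],q[0]]).as_matrix())
E
```

```text
[0.577  0.0582 0.07  ] [0.5781 0.0575 0.07  ] [0.5776 0.058  0.07  ] 0.0012170325015545048
[0.5665 0.0202 0.07  ] [0.5677 0.0205 0.07  ] [0.5673 0.0203 0.0705] 0.0009704836478684505
[ 0.5554 -0.0158  0.07  ] [ 0.5572 -0.0155  0.07  ] [ 0.5566 -0.0157  0.0707] 0.001465623234764538
[ 0.5444 -0.0527  0.07  ] [ 0.5465 -0.0514  0.07  ] [ 0.5459 -0.0523  0.0713] 0.0012301182153095505
top [0.525  0.2986 0.102 ] [0.5275 0.3015 0.102 ] [0.527  0.2985 0.1042] 0.0008360981897575096
collar [0.5252 0.2995 0.056 ] [0.5267 0.2977 0.056 ] [0.5261 0.2992 0.0557] 0.0018830821771284832
last toe etc
[0.6308 0.1904 0.    ]
[0.8622 0.162  0.    ]
0.15 [[ 0.3874 -0.0004 -0.9219]
 [ 0.9219 -0.0013  0.3874]
 [-0.0014 -1.     -0.0001]]
```

```bash
python3 - <<'E'
from h import *
np.set_printoptions(precision=4,suppress=True)
from scipy.spatial.transform import Rotation as R
s=env.get_state();q=s["orientation"];M=R.from_quat(np.r_[q[1:],q[0]]).as_matrix()
f,cx,cy,Rc,t=cam("wrist"); o=-Rc.T@t
print(o,"cam in tool",M.T@(o-s["position"]),"cam fwd in tool",M.T@Rc.T[:,2])
print("to above pin", M.T@(np.array([.526,.299,.26])-s["position"])*1000)
E
```

```text
[0.1867 0.6536 0.3749] cam in tool [ 0.0001 -0.0717  0.0811] cam fwd in tool [-0.0003  0.9471 -0.3209]
to above pin [-195.1864   43.4729 -369.066 ]
```

Request:
{"name": "send_rows", "arguments": {"targets": [[-195,43,-369,0,0,0],[-195,43,-369,0,0,0],[-195,43,-369,0,0,0],[-195,43,-369,0,0,0],[-195,43,-369,0,0,0],[-195,43,-369,0,0,0],[-195,43,-369,0,0,0],[-195,43,-369,0,0,0],[-195,43,-369,0,0,0],[-195,43,-369,0,0,0],[-195,43,-369,0,0,0],[-195,43,-369,0,0,0],[-195,43,-369,0,0,0],[-195,43,-369,0,0,0]]}}

```text
clock: 1.32
position: [0.5251, 0.3012, 0.2608]
orientation: [0.589, -0.588, -0.392, 0.392]
force: [0.1, 0.3, 0.8]
grip_width: 0.0855
```

```bash
python3 - <<'E'
from h import *
cv2.imwrite("pics/w1.png",imaging.camera("wrist")[:,:,::-1])
E
```

```text
(no output)
```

View pics/w1.png

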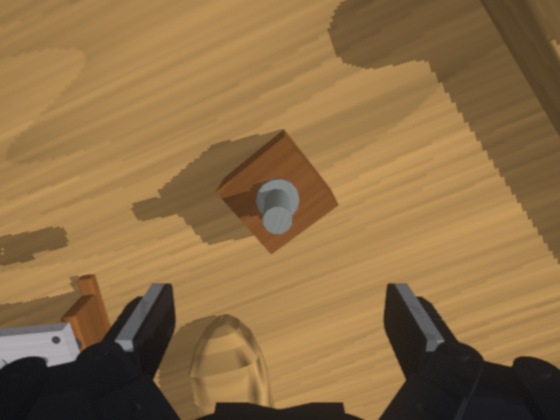

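```bash
python3 - <<'E'
from h import *
np.set_printoptions(precision=4,suppress=True)
im=cv2.imread("pics/w1.png"); hsv=cv2.cvtColor(im,cv2.COLOR_BGR2HSV)
m=((hsv[:,:,1]<60)&(hsv[:,:,2]>80)).astype(np.uint8); m[:150]=0;m[260:]=0;m[:,:230]=0;m[:,330:]=0
ys,xs=np.nonzero(m);print(xs.min(),xs.max(),ys.min(),ys.max())
cv2.imwrite("pics/w1c.png",cv2.resize(im[165:250,230:330],None,fx=7,fy=7,interpolation=cv2.INTER_CUBIC))
print(env.get_state()["position"])
for p,z in [((278,220.5),.102),((277.5,199.5),.056)]: print(cast("wrist",p,z))
E
```

```text
256 298 179 233
[0.525  0.3015 0.2609]
[0.5276 0.2997 0.102 ]
[0.5267 0.2995 0.056 ]
```

View pics/w1c.png

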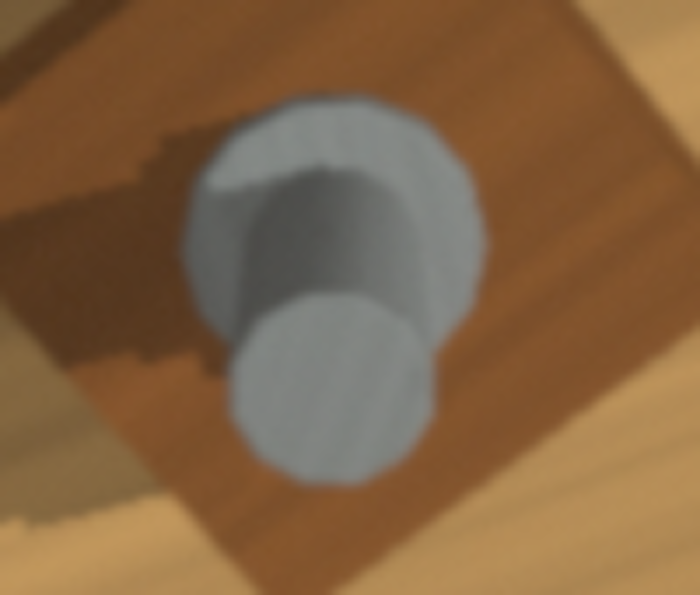

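The pin's top centre is at (277,220) in the wrist view, which puts the pin at (0.527, 0.300). That agrees with the other two cameras within 2 mm. Before grasping I'll look at the holes the same way, so the camera bias cancels.

Request:
{"name": "send_rows", "arguments": {"targets": [[-261,32,-149,0,0,0],[-261,32,-149,0,0,0],[-261,32,-149,0,0,0],[-261,32,-149,0,0,0],[-261,32,-149,0,0,0],[-261,32,-149,0,0,0],[-261,32,-149,0,0,0],[-261,32,-149,0,0,0],[-261,32,-149,0,0,0],[-261,32,-149,0,0,0],[-261,32,-149,0,0,0],[-261,32,-149,0,0,0]]}}

```text
clock: 2.37
position: [0.5624, 0.004, 0.229]
orientation: [0.588, -0.588, -0.393, 0.392]
force: [-0.1, 1.1, -0.2]
grip_width: 0.0855
```

```bash
python3 - <<'E'
from h import *
import pickle
s=env.get_state();c=imaging.get_calibration("wrist")
im=imaging.camera("wrist")[:,:,::-1]
pickle.dump((s,c),open("w2.pkl","wb"))
cv2.imwrite("pics/w2.png",im); print(s["position"])
E
```

```text
[0.56242573 0.00399638 0.22901631]
```

View pics/w2.png

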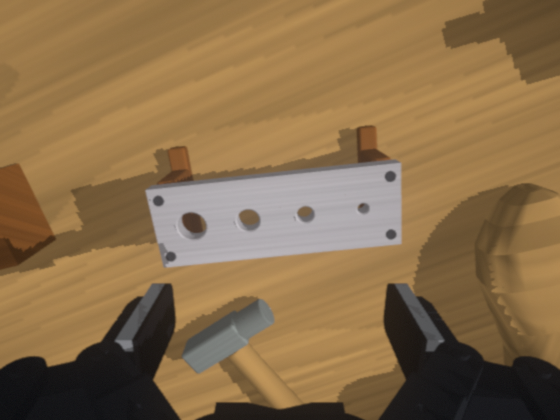

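The whole plate is in view, with holes at about (192,225), (248,219), (306,214) and (363,208), widest to tightest.

```bash
python3 - <<'E'
from h import *
im=cv2.imread("pics/w2.png")
cv2.imwrite("pics/w2c.png",np.vstack([cv2.resize(im[195:245,170:270],None,fx=8,fy=6,interpolation=cv2.INTER_CUBIC)[:300],cv2.resize(im[190:240,285:385],None,fx=8,fy=6,interpolation=cv2.INTER_CUBIC)]))
E
```

```text
(no output)
```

View pics/w2c.png

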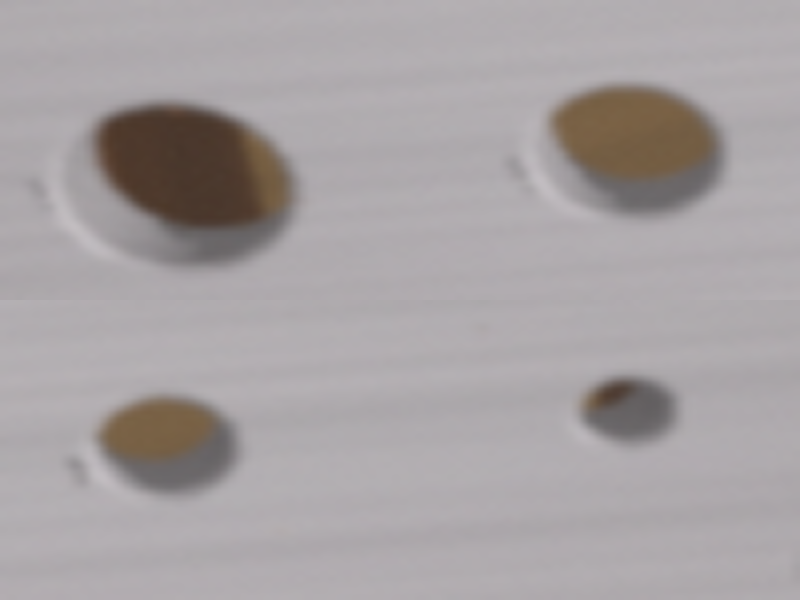

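```bash
python3 - <<'E'
from h import *
import pickle
from scipy.spatial.transform import Rotation as Ro
np.set_printoptions(precision=4,suppress=True)
s,c=pickle.load(open("w2.pkl","rb"))
C=(210/np.tan(np.radians(c["fovy"]/2)),c["cx"],c["cy"],cv2.Rodrigues(c["rvec"])[0],np.array(c["tvec"]))
px=[((630.5)/8-.5+285,(109.5)/6-.5+190),((166.5)/8-.5+285,(145.5)/6-.5+190),((625.5)/8-.5+170,(150)/6-.5+195),((174)/8-.5+170,(185.5)/6-.5+195)]
P=np.array([cast("",p,.07,C) for p in px]);print(P)
y=np.array([57,19,-19,-57])/1000
# fit: centre + y*u
cen=P.mean(0); u=(y[:,None]*(P-cen)).sum(0)/(y**2).sum(); print("scale",np.linalg.norm(u),u); u/=np.linalg.norm(u)
F=cen+y[:,None]*u; print(F, np.linalg.norm(F-P,axis=1)*1000)
np.save("holes.npy",F)
q=s["orientation"];M=Ro.from_quat(np.r_[q[1:],q[0]]).as_matrix()
print(M)
s=env.get_state(); print(s["position"],s["clock"])
print("to pin, tool mm",M.T@(np.array([.5276,.2998,.229])-s["position"])*1000)
E
```

```text
[[ 0.5786  0.0577  0.07  ]
 [ 0.5678  0.0208  0.07  ]
 [ 0.5568 -0.0162  0.07  ]
 [ 0.5462 -0.0529  0.07  ]]
scale 1.0115597533625644 [0.2846 0.9707 0.    ]
[[ 0.5784  0.0571  0.07  ]
 [ 0.5677  0.0206  0.07  ]
 [ 0.557  -0.0159  0.07  ]
 [ 0.5463 -0.0523  0.07  ]] [0.687  0.2458 0.3562 0.5805]
[[ 0.3837  0.0002 -0.9235]
 [ 0.9235  0.0011  0.3837]
 [ 0.0011 -1.      0.0003]]
[0.5624 0.0037 0.229 ] 2.4167
to pin, tool mm [260.0949   0.3014 145.762 ]
```

Request:
{"name": "send_rows", "arguments": {"targets": [[260,0,146,0,0,0],[260,0,146,0,0,0],[260,0,146,0,0,0],[260,0,146,0,0,0],[260,0,146,0,0,0],[260,0,146,0,0,0],[260,0,146,0,0,0],[260,0,146,0,0,0],[260,0,146,0,0,0],[260,0,146,0,0,0],[260,30,146,0,0,0],[260,60,146,0,0,0],[260,80,146,0,0,0],[260,90,146,0,0,0],[260,90,146,0,0,0],[260,90,146,0,0,0]]}}

```text
clock: 3.75
position: [0.529, 0.2966, 0.1393]
orientation: [-0.589, 0.589, 0.391, -0.391]
force: [-0.9, 0.2, 0.6]
grip_width: 0.0853
```

```bash
python3 - <<'E'
from h import *
print(env.get_state()["position"])
cv2.imwrite("pics/w3.png",imaging.camera("wrist")[:,:,::-1])
E
```

```text
[0.52903522 0.29657245 0.13927288]
```

View pics/w3.png

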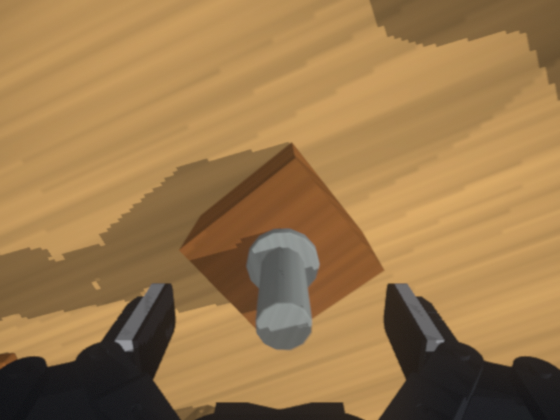

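```bash
python3 - <<'E'
from h import *
from scipy.spatial.transform import Rotation as Ro
s=env.get_state();q=s["orientation"];M=Ro.from_quat(np.r_[q[1:],q[0]]).as_matrix()
p=cast("wrist",(284,326),.102); print(s["position"],p,M.T@(p-s["position"])*1000)
p=cast("wrist",(283.5,257),.056); print(p,M.T@(p-s["position"])*1000)
E
```

```text
[0.52946623 0.29712425 0.14012564] [0.52903157 0.29933565 0.102     ] [ 1.82305222 38.12636741  1.3038068 ]
[0.52495713 0.30143494 0.056     ] [ 2.11955157 84.12141474  5.92720554]
```

Request:
{"name": "send_rows", "arguments": {"targets": [[2,0,2,0,0,0],[2,0,2,0,0,0]]}}

```text
clock: 3.97
position: [0.528, 0.301, 0.1404]
orientation: [0.589, -0.589, -0.392, 0.39]
force: [-0.6, -0.1, 0.7]
grip_width: 0.0854
```

Request:
{"name": "send_rows", "arguments": {"targets": [[0,0,0,0,0,0],[0,0,0,0,0,0],[0,0,0,0,0,0],[0,0,0,0,0,0],[0,0,0,0,0,0],[0,0,0,0,0,0],[0,0,0,0,0,0],[0,0,0,0,0,0],[0,0,0,0,0,0],[0,0,0,0,0,0]], "claw": 0, "force": 45}}

```text
clock: 4.8
position: [0.5275, 0.3, 0.139]
orientation: [-0.589, 0.589, 0.391, -0.391]
force: [-1.1, -0.7, 2.3]
grip_width: 0.0186
```

```bash
python3 - <<'E'
from h import *
for i in range(2):
    s=env.get_state(); print(s["clock"],s["position"],s["force"],s["grip_width"])
    im=imaging.camera("side" if i else "wrist")
    cv2.imwrite(f"pics/g{i}.png",im[:,:,::-1])
b=cv2.imread("pics/g1.png")
cv2.imwrite("pics/g1c.png",cv2.resize(b[60:180,200:320],None,fx=5,fy=5,interpolation=cv2.INTER_CUBIC))
E
```

```text
4.8 [0.52745201 0.30003381 0.13896064] [-1.10397713 -0.73288013  2.28617099] 0.018636399500639986
4.85 [0.52744303 0.3000642  0.1389833 ] [0.32091459 0.27336171 2.13789655] 0.018407519322409936
```

View pics/g0.png

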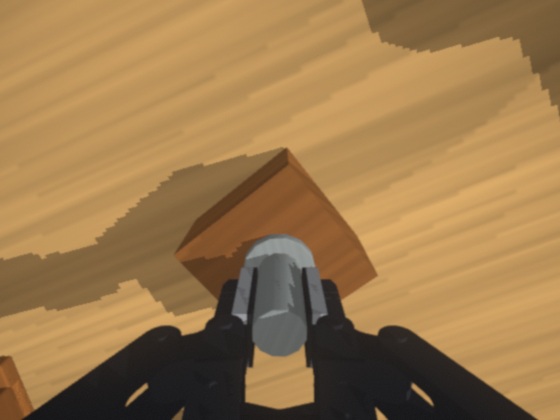

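View pics/g1c.png

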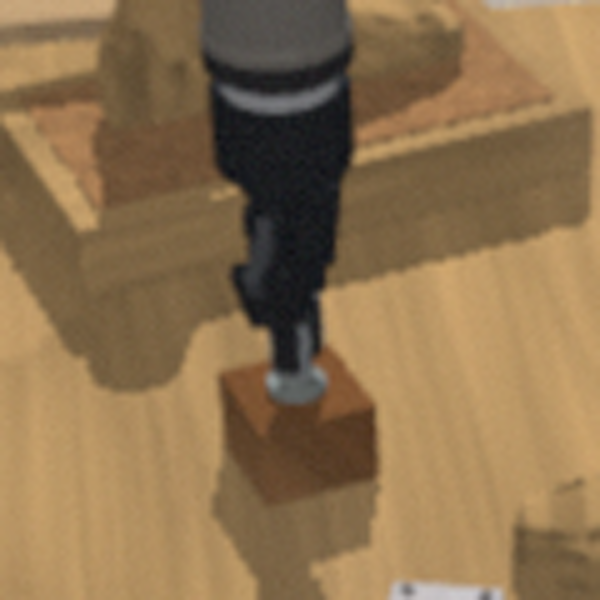

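The grip holds, at 18.5 mm opening with the pin centred between the pads. Next I lift it straight out.

Request:
{"name": "send_rows", "arguments": {"targets": [[0,-10,0,0,0,0],[0,-30,0,0,0,0],[0,-55,0,0,0,0],[0,-85,0,0,0,0],[0,-105,0,0,0,0],[0,-105,0,0,0,0],[0,-105,0,0,0,0]]}}

```text
clock: 5.48
position: [0.5279, 0.3004, 0.2453]
orientation: [0.589, -0.589, -0.392, 0.39]
force: [0.0, -0.4, -1.4]
grip_width: 0.0188
```

```bash
python3 - <<'E'
from h import *
s=env.get_state(); print(s["clock"],s["position"],s["force"],s["grip_width"])
w=imaging.camera("wrist")[:,:,::-1];cv2.imwrite("pics/l0.png",w)
b=imaging.camera("side")[:,:,::-1]; a=imaging.camera("scene")[:,:,::-1]
cv2.imwrite("pics/l1.png",b);cv2.imwrite("pics/l2.png",a)
h=np.array([.5275,.300,s["position"][2]-.131]);p=proj("side",h);q=proj("scene",h);print(p,q)
def cr(i,p): x,y=int(p[0])-35,int(p[1])-50; print(x,y); return cv2.resize(i[y:y+80,x:x+70],None,fx=5,fy=5,interpolation=cv2.INTER_CUBIC)
cv2.imwrite("pics/l3.png",np.hstack([cr(b,p),cr(a,q)]))
E
```

```text
5.4833 [0.52786565 0.30043074 0.2453259 ] [ 0.04598702 -0.4127746  -1.38556926] 0.018774898520640935
[257.61337612 117.68224609] [430.56692984 273.86402107]
222 67
395 223
```

View pics/l3.png

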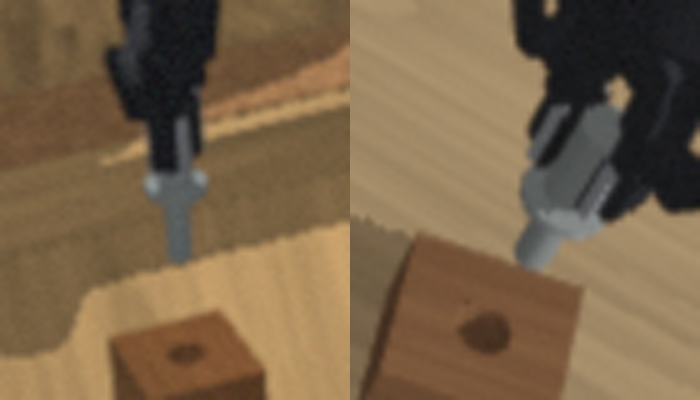

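View pics/l0.png

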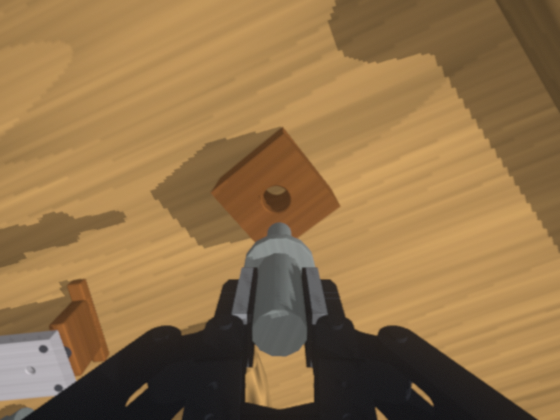

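```bash
python3 - <<'E'
from h import *
from scipy.spatial.transform import Rotation as Ro
s=env.get_state();q=s["orientation"];M=Ro.from_quat(np.r_[q[1:],q[0]]).as_matrix()
a=(222+178.5/5-.5,67+259/5-.5);b=(395+(529-350)/5-.4,223+255/5-.4)
X,e=tri(a,"side",b,"scene");z=s["position"][2]-.131
print("tip tri",X,e,M.T@(X-s["position"])*1000)
for n,p in(("side",a),("scene",b)):
    Y=cast(n,p,z);print(n,Y,M.T@(Y-s["position"])*1000)
im=cv2.imread("pics/l0.png");cv2.imwrite("pics/l0c.png",cv2.resize(im[210:360,230:330],None,fx=5,fy=4,interpolation=cv2.INTER_CUBIC))
for p in[(280,233.5)]:
    Y=cast("wrist",p,z);print("wrist",Y,M.T@(Y-s["position"])*1000)
E
```

```text
tip tri [0.52618656 0.29944396 0.11283252] 6.164479010246073e-05 [-1.06679130e-01  1.29657469e+02  9.81718270e-02]
side [0.52632581 0.3015529  0.11148915] [  1.89461793 130.99737777   0.78455387]
scene [0.52522816 0.29942801 0.11148915] [ -0.48954746 131.00297925   0.97364379]
wrist [0.52776695 0.29952996 0.11148915] [  0.5876388  130.99721779  -1.32755018]
```

View pics/l0c.png

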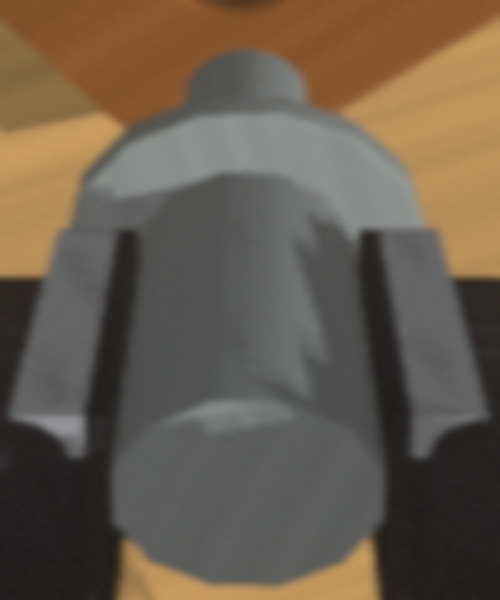

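The shank measures about 14 mm against the 34 mm collar (23 px, 13.7 mm), so the second tightest hole should refuse it. I'll try that one first.

Request:
{"name": "send_rows", "arguments": {"targets": [[-243,0,-143,0,0,0],[-243,0,-143,0,0,0],[-243,0,-143,0,0,0],[-243,0,-143,0,0,0],[-243,0,-143,0,0,0],[-243,0,-143,0,0,0],[-243,0,-143,0,0,0],[-243,0,-143,0,0,0],[-243,10,-143,0,0,0],[-243,20,-143,0,0,0],[-243,30,-143,0,0,0],[-243,35,-143,0,0,0],[-243,35,-143,0,0,0],[-243,35,-143,0,0,0],[-243,35,-143,0,0,0]]}}

```text
clock: 6.88
position: [0.5653, 0.0213, 0.2089]
orientation: [-0.589, 0.589, 0.392, -0.392]
force: [0.5, 0.4, -1.5]
grip_width: 0.0187
```

```bash
cat > look.py <<'E'
from h import *
import sys
t=sys.argv[1]
s=env.get_state(); print(s["clock"],s["position"],s["force"],s["torque"],s["grip_width"])
w=imaging.camera("wrist")[:,:,::-1];b=imaging.camera("side")[:,:,::-1];a=imaging.camera("scene")[:,:,::-1]
for n,i in zip("wba",(w,b,a)): cv2.imwrite(f"pics/{t}_{n}.png",i)
h=np.r_[s["position"][:2],s["position"][2]-.131];p=proj("side",h);q=proj("scene",h);print(p,q)
def cr(i,p): x,y=int(p[0])-35,int(p[1])-50; print(x,y); return cv2.resize(i[y:y+80,x:x+70],None,fx=5,fy=5,interpolation=cv2.INTER_CUBIC)
cv2.imwrite(f"pics/{t}_c.png",np.hstack([cr(b,p),cr(a,q)]))
E
python3 look.py a1
```

```text
6.8833 [0.56527988 0.02128423 0.20894455] [ 0.45199981  0.42860915 -1.50620516] [-0.00370712  0.02478488  0.04152949] 0.018748776505456817
[284.2869203  190.01164848] [301.29768309 222.68406596]
249 140
266 172
```

View pics/a1_c.png

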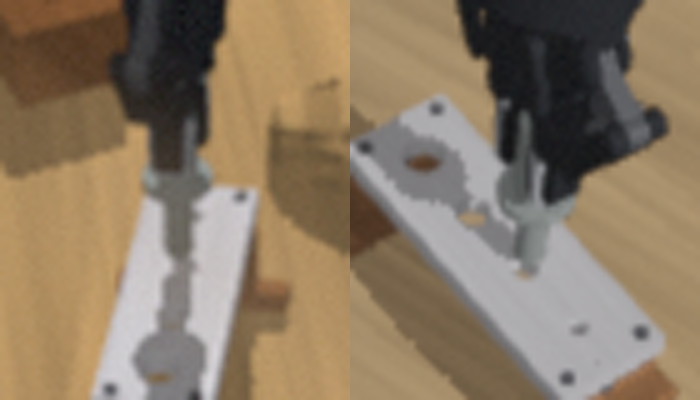

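View pics/a1_w.png

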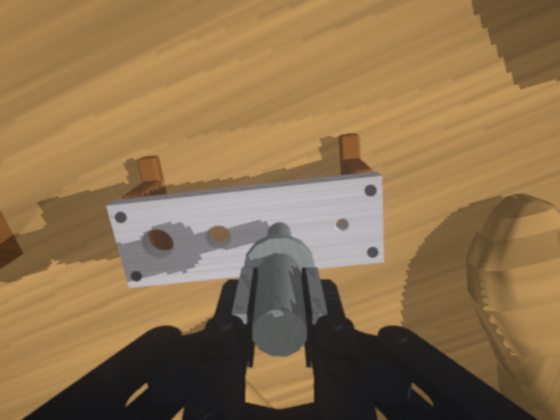

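```bash
python3 - <<'E'
from h import *
im=cv2.imread("pics/a1_w.png");cv2.imwrite("pics/a1_w2.png",cv2.resize(im[205:265,130:370],None,fx=3.3333,fy=6,interpolation=cv2.INTER_CUBIC))
E
```

```text
(no output)
```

View pics/a1_w2.png

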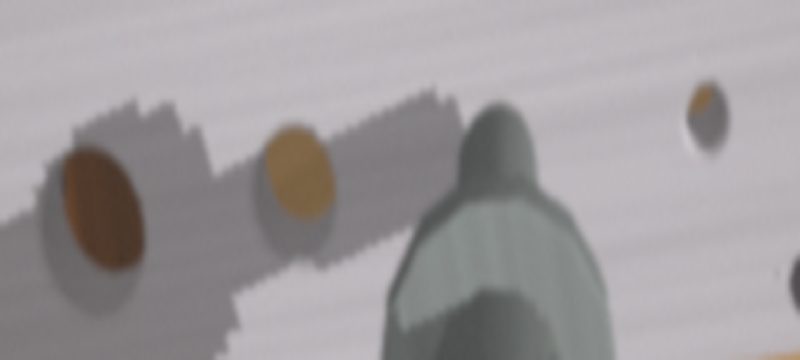

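```bash
python3 - <<'E'
from h import *
from scipy.spatial.transform import Rotation as Ro
np.set_printoptions(precision=2,suppress=True)
s=env.get_state();q=s["orientation"];M=Ro.from_quat(np.r_[q[1:],q[0]]).as_matrix()
p=lambda x,y:((x+.5)/3.3333-.5+130,(y+.5)/6-.5+205)
P={k:M.T@(cast("wrist",p(*v),.07)-s["position"])*1000 for k,v in {3:(93,231),2:(294.5,191),0:(708,118)}.items()}
for k in P: print(k,P[k])
print("hole1",(P[2]+P[0])/2, P[3]+(P[0]-P[3])*2/3)
z=s["position"][2]-.131
for zz in(z,.078): print("tip",M.T@(cast("wrist",(p(499,0)[0],205+102/6+11.1-.4),zz)-s["position"])*1000)
F=np.load("holes.npy")*1000
print(s["position"],[M.T@(f-s["position"]*1000) for f in F])
E
```

```text
3 [-75.91 139.36 -11.25]
2 [-37.91 139.38  -6.73]
0 [ 38.63 139.41   1.38]
hole1 [  0.36 139.39  -2.68] [  0.45 139.39  -2.83]
tip [  0.16 131.    -0.84]
tip [  0.16 131.39  -0.99]
[0.57 0.02 0.21] [array([ 38.28, 139.41,   2.17]), array([  0.52, 139.39,  -2.09]), array([-37.24, 139.38,  -6.35]), array([-75.  , 139.36, -10.61])]
```

Request:
{"name": "send_rows", "arguments": {"targets": [[0,2,-1.5,0,0,0],[0,4,-1.5,0,0,0],[0,5,-1.5,0,0,0],[0,6,-1.5,0,0,0],[0,6.5,-1.5,0,0,0],[0,7,-1.5,0,0,0],[0,7.5,-1.5,0,0,0]]}}

```text
clock: 7.62
position: [0.5665, 0.0201, 0.2013]
orientation: [0.589, -0.589, -0.391, 0.391]
force: [-0.7, -0.9, -1.1]
grip_width: 0.0188
```

Request:
{"name": "send_rows", "arguments": {"targets": [[0,0.5,0,0,0,0],[0,0.5,0,0,0,0],[0,0.5,0,0,0,0]]}}

```text
clock: 7.87
position: [0.5665, 0.0201, 0.2009]
orientation: [-0.589, 0.589, 0.391, -0.391]
force: [-0.3, -0.4, -0.7]
grip_width: 0.0184
```

Request:
{"name": "send_rows", "arguments": {"targets": [[0,0.5,0,0,0,0],[0,0.5,0,0,0,0],[0,0.5,0,0,0,0]]}}

```text
clock: 8.12
position: [0.5666, 0.0201, 0.2007]
orientation: [-0.589, 0.589, 0.391, -0.391]
force: [-1.4, 0.2, 1.8]
grip_width: 0.019
```

Request:
{"name": "send_rows", "arguments": {"targets": [[0,0.5,0,0,0,0],[0,0.5,0,0,0,0],[0,0.5,0,0,0,0],[0,0.5,0,0,0,0]]}}

```text
clock: 8.45
position: [0.5667, 0.0201, 0.2001]
orientation: [-0.589, 0.589, 0.391, -0.391]
force: [-0.4, 0.2, 4.0]
grip_width: 0.0186
```

Request:
{"name": "send_rows", "arguments": {"targets": [[0,0.5,0,0,0,0],[0,0.5,0,0,0,0],[0,0.5,0,0,0,0],[0,0.5,0,0,0,0]]}}

```text
clock: 8.78
position: [0.5667, 0.0201, 0.1996]
orientation: [-0.589, 0.589, 0.391, -0.391]
force: [-1.0, -0.6, 4.0]
grip_width: 0.0188
```

```bash
python3 look.py a2
```

```text
8.7833 [0.56670581 0.02010548 0.19961457] [-0.96692821 -0.59076556  4.03922133] [-0.08581125  0.28167728 -0.00353413] 0.018836890309471218
[285.01499596 193.18663142] [300.22196911 225.27951437]
250 143
265 175
```

View pics/a2_c.png

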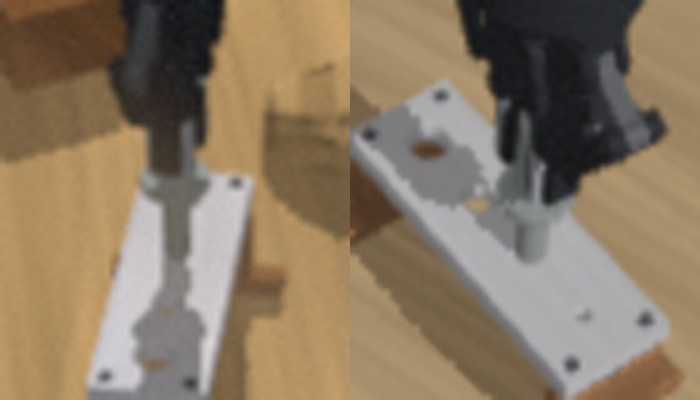

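View pics/a2_w.png

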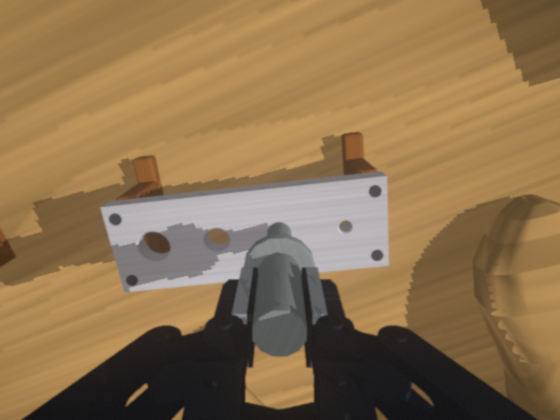

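Hole 1 refused it: contact was about 5 N and the tip stayed at the plate top. Next I lift it and move one hole wider.

Request:
{"name": "send_rows", "arguments": {"targets": [[0,-4,0,0,0,0],[0,-8,0,0,0,0],[0,-9,0,0,0,0],[-10,-9,-1.2,0,0,0],[-25,-9,-2.8,0,0,0],[-37.8,-9,-4.2,0,0,0],[-37.8,-9,-4.2,0,0,0],[-37.8,-9,-4.2,0,0,0],[-37.8,-9,-4.2,0,0,0]]}}

```text
clock: 9.68
position: [0.5558, -0.0161, 0.2084]
orientation: [0.589, -0.589, -0.391, 0.391]
force: [-0.5, -0.5, -0.9]
grip_width: 0.019
```

```bash
python3 look.py a3; python3 - <<'E'
from h import *
im=cv2.imread("pics/a3_w.png");cv2.imwrite("pics/a3_w2.png",cv2.resize(im[195:265,190:430],None,fx=3.3333,fy=6,interpolation=cv2.INTER_CUBIC))
E
```

```text
9.6833 [ 0.55579056 -0.01613814  0.20835505] [-0.50238231 -0.48340155 -0.85605219] [ 0.03895683  0.0114353  -0.02998227] 0.018993338703898507
[282.35651971 200.5117417 ] [290.26610135 211.43627622]
247 150
255 161
```

View pics/a3_w2.png

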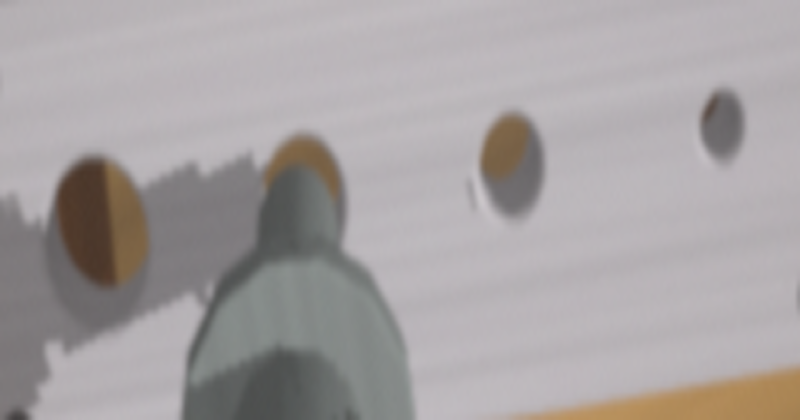

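View pics/a3_c.png

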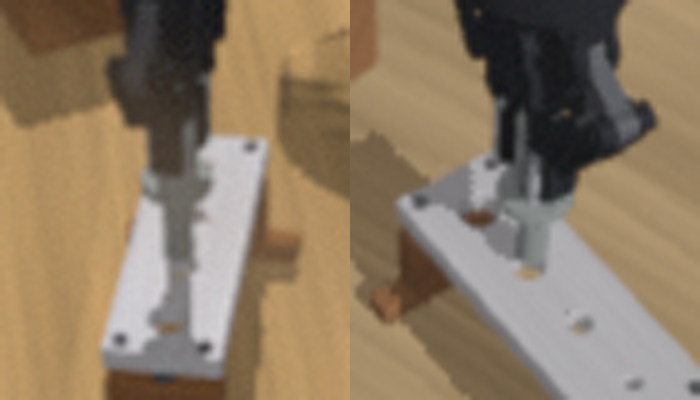

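```bash
python3 - <<'E'
from h import *
from scipy.spatial.transform import Rotation as Ro
np.set_printoptions(precision=2,suppress=True)
s=env.get_state();q=s["orientation"];M=Ro.from_quat(np.r_[q[1:],q[0]]).as_matrix()
p=lambda x,y:((x+.5)/3.3333-.5+190,(y+.5)/6-.5+195)
P={k:M.T@(cast("wrist",p(*v),.07)-s["position"])*1000 for k,v in {3:(98.5,238),2:(305.5,198),1:(513,165),0:(722,125)}.items()}
A=np.array([P[k] for k in range(4)]);print(A)
y=np.array([57,19,-19,-57.]);c=A.mean(0);u=(y[:,None]*(A-c)).sum(0)/(y@y);print("hole2 fit",c-19*u,np.linalg.norm(u))
for zz in(s["position"][2]-.131,.078): print("tip",M.T@(cast("wrist",p(299,229.6),zz)-s["position"])*1000)
# direct scene/side estimate of hole2 in tool
for n in((.5554,-.0158),(.5572,-.0155)): print(M.T@(np.r_[n,.07]-s["position"])*1000)
E
```

```text
[[ 77.03 138.37   7.53]
 [ 39.31 138.35   3.2 ]
 [  1.39 138.34  -0.41]
 [-36.87 138.32  -4.84]]
hole2 fit [  1.23 138.34  -0.66] 1.0047615058375912
tip [  0.19 131.    -0.92]
tip [  0.19 130.34  -0.65]
[ -0.5  138.34   0.37]
[  0.48 138.34  -1.18]
```

Request:
{"name": "send_rows", "arguments": {"targets": [[0.9,2,0,0,0,0],[0.9,4,0,0,0,0],[0.9,5,0,0,0,0],[0.9,6,0,0,0,0],[0.9,7,0,0,0,0],[0.9,8,0,0,0,0],[0.9,8.5,0,0,0,0],[0.9,9,0,0,0,0],[0.9,9,0,0,0,0]]}}

```text
clock: 10.58
position: [0.5562, -0.0156, 0.1994]
orientation: [-0.589, 0.589, 0.391, -0.391]
force: [-0.1, -0.4, -1.1]
grip_width: 0.0188
```

Request:
{"name": "send_rows", "arguments": {"targets": [[0,0.5,0,0,0,0],[0,1,0,0,0,0],[0,1.5,0,0,0,0],[0,2,0,0,0,0],[0,2,0,0,0,0]]}}

```text
clock: 11.0
position: [0.5562, -0.0156, 0.1973]
orientation: [-0.589, 0.589, 0.391, -0.391]
force: [0.5, -0.4, -2.0]
grip_width: 0.0191
```

Request:
{"name": "send_rows", "arguments": {"targets": [[0,0.5,0,0,0,0],[0,1,0,0,0,0],[0,1.5,0,0,0,0],[0,2,0,0,0,0],[0,2,0,0,0,0]]}}

```text
clock: 11.42
position: [0.5561, -0.0156, 0.1953]
orientation: [-0.589, 0.589, 0.391, -0.391]
force: [1.4, -0.5, -0.7]
grip_width: 0.0188
```

It's entering freely, already about 6 mm deep with no load. I continue down.

Request:
{"name": "send_rows", "arguments": {"targets": [[0,1,0,0,0,0],[0,2,0,0,0,0],[0,3,0,0,0,0],[0,4,0,0,0,0],[0,5,0,0,0,0],[0,6,0,0,0,0],[0,7,0,0,0,0],[0,8,0,0,0,0],[0,8,0,0,0,0]]}}

```text
clock: 12.17
position: [0.5561, -0.0155, 0.1872]
orientation: [-0.589, 0.589, 0.391, -0.391]
force: [1.5, -0.1, -2.4]
grip_width: 0.0188
```

Request:
{"name": "send_rows", "arguments": {"targets": [[0,1,0,0,0,0],[0,2,0,0,0,0],[0,3,0,0,0,0],[0,4,0,0,0,0],[0,5,0,0,0,0],[0,6,0,0,0,0],[0,7,0,0,0,0],[0,8,0,0,0,0],[0,9,0,0,0,0],[0,10,0,0,0,0],[0,10,0,0,0,0]]}}

```text
clock: 13.08
position: [0.5561, -0.0155, 0.1772]
orientation: [-0.589, 0.589, 0.391, -0.391]
force: [2.0, -0.7, -2.1]
grip_width: 0.0191
```

Request:
{"name": "send_rows", "arguments": {"targets": [[0.1,1,-0.3,0,0,0],[0.1,2,-0.3,0,0,0],[0.1,3,-0.3,0,0,0],[0.1,4,-0.3,0,0,0],[0.1,5,-0.3,0,0,0],[0.1,6,-0.3,0,0,0],[0.1,7,-0.3,0,0,0],[0.1,8,-0.3,0,0,0],[0.1,9,-0.3,0,0,0],[0.1,10,-0.3,0,0,0],[0.1,11,-0.3,0,0,0],[0.1,12,-0.3,0,0,0],[0.1,13,-0.3,0,0,0],[0.1,14,-0.3,0,0,0],[0.1,15,-0.3,0,0,0],[0.1,16,-0.3,0,0,0],[0.1,16,-0.3,0,0,0]]}}

```text
clock: 14.5
position: [0.5563, -0.0155, 0.1612]
orientation: [0.589, -0.589, -0.391, 0.391]
force: [1.4, 0.4, -1.6]
grip_width: 0.0188
```

Request:
{"name": "send_rows", "arguments": {"targets": [[0,0.5,0,0,0,0],[0,1,0,0,0,0],[0,1,0,0,0,0]]}}

```text
clock: 14.75
position: [0.5564, -0.0155, 0.1603]
orientation: [0.589, -0.589, -0.391, 0.391]
force: [0.6, -1.3, -0.8]
grip_width: 0.0189
```

Request:
{"name": "send_rows", "arguments": {"targets": [[0,0.5,0,0,0,0],[0,1,0,0,0,0],[0,1,0,0,0,0]]}}

```text
clock: 15.0
position: [0.5564, -0.0155, 0.1593]
orientation: [0.589, -0.589, -0.391, 0.391]
force: [0.1, -0.7, -1.5]
grip_width: 0.0191
```

Request:
{"name": "send_rows", "arguments": {"targets": [[0,0.5,0,0,0,0],[0,0.7,0,0,0,0],[0,0.7,0,0,0,0]]}}

```text
clock: 15.25
position: [0.5564, -0.0155, 0.1589]
orientation: [0.589, -0.589, -0.391, 0.391]
force: [-0.1, -0.7, 1.5]
grip_width: 0.0193
```

Request:
{"name": "send_rows", "arguments": {"targets": [[0,0.5,0,0,0,0],[0,0.7,0,0,0,0],[0,0.7,0,0,0,0]]}}

```text
clock: 15.5
position: [0.5564, -0.0156, 0.1582]
orientation: [-0.589, 0.589, 0.391, -0.391]
force: [-0.2, -0.5, 3.9]
grip_width: 0.0189
```

```bash
python3 look.py a4
```

```text
15.5 [ 0.55644877 -0.01558158  0.15817235] [-0.17497126 -0.50706457  3.94368746] [-0.10365731  0.22884983 -0.01262435] 0.018944807232013895
[283.12616967 215.80858036] [289.41220722 224.74791399]
248 165
254 174
```

View pics/a4_c.png

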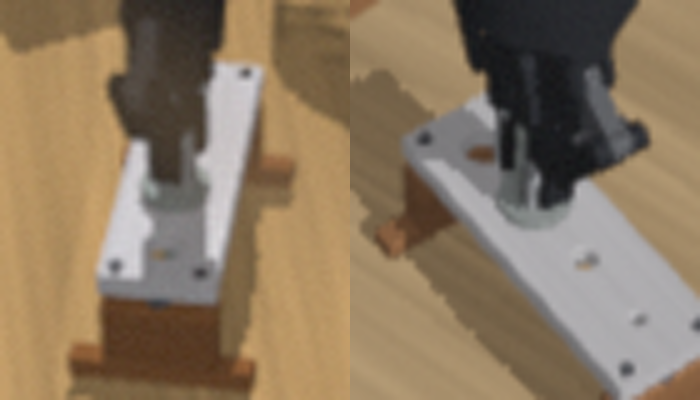

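The collar is seated: about 5 N of contact after 42.5 mm of travel. I release it and retreat straight up.

Request:
{"name": "send_rows", "arguments": {"targets": [[0,0,0,0,0,0],[0,0,0,0,0,0],[0,0,0,0,0,0],[0,0,0,0,0,0],[0,0,0,0,0,0],[0,0,0,0,0,0],[0,0,0,0,0,0],[0,0,0,0,0,0]], "claw": 70}}

```text
clock: 16.32
position: [0.5564, -0.0156, 0.158]
orientation: [0.589, -0.589, -0.391, 0.391]
force: [0.5, 0.3, 0.5]
grip_width: 0.07
```

Request:
{"name": "send_rows", "arguments": {"targets": [[0,-10,0,0,0,0],[0,-30,0,0,0,0],[0,-60,0,0,0,0],[0,-90,0,0,0,0],[0,-120,0,0,0,0],[0,-120,0,0,0,0],[0,-120,0,0,0,0]]}}

```text
clock: 16.9
position: [0.5574, -0.0156, 0.2805]
orientation: [-0.588, 0.59, 0.393, -0.39]
force: [-0.2, 0.1, -0.8]
grip_width: 0.0701
```

```bash
python3 look.py a5; python3 - <<'E'
from h import *
p=proj("side",(.557,-.016,.09));q=proj("scene",(.557,-.016,.09))
b=cv2.imread("pics/a5_b.png");a=cv2.imread("pics/a5_a.png")
def cr(i,p): x,y=int(p[0])-35,int(p[1])-45;print(x,y); return cv2.resize(i[y:y+80,x:x+70],None,fx=5,fy=5,interpolation=cv2.INTER_CUBIC)
cv2.imwrite("pics/a5_d.png",np.hstack([cr(b,p),cr(a,q)]))
E
```

```text
16.9 [ 0.55737505 -0.01559767  0.28053778] [-0.23550465  0.09581929 -0.84124801] [-0.01121861 -0.00036075 -0.00986513] 0.07011171574609718
[282.19468529 176.53882142] [291.40029105 191.31109943]
247 126
256 141
247 151
255 163
```

View pics/a5_d.png

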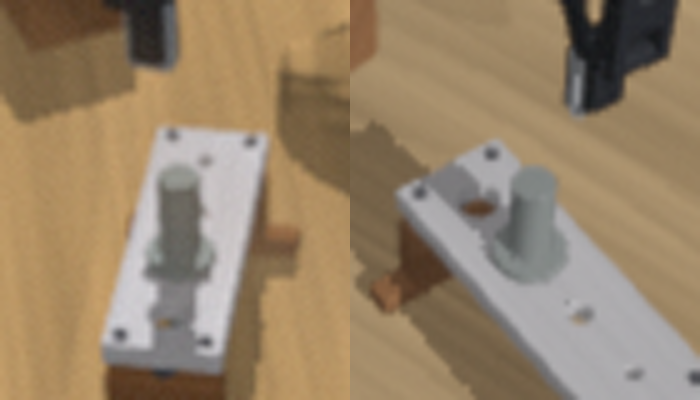

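View pics/a5_w.png

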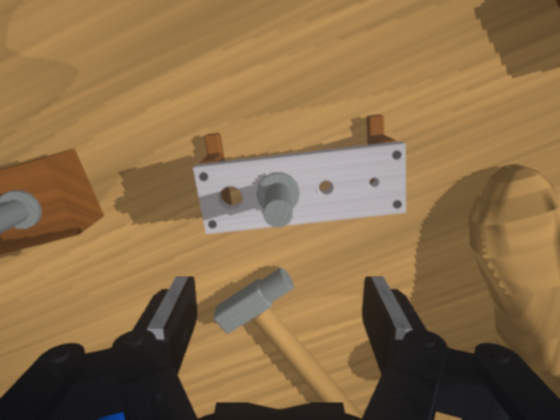

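View pics/a5_b.png

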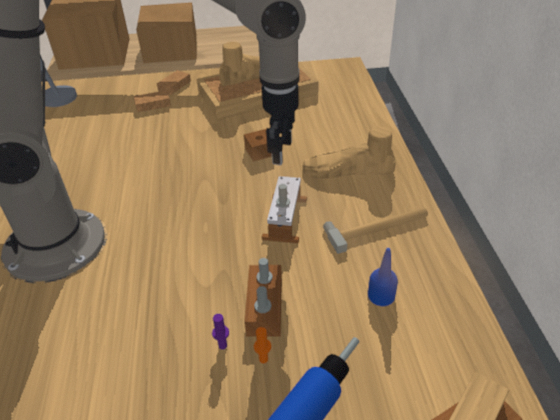

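The crops show the pin standing upright in hole 2 with its collar flat, the rack pins and bystanders unmoved, and the gripper clear. Handing in.

```bash
python3 - <<'E'
from rig import env
print(env.hand_in(), env.get_state()["clock"])
E
```

```text
the job is handed in; nothing more can be done
the job is handed in; nothing more can be done
```

I took the pin from the single holder and tried it first in the 11.2 mm hole. That hole refused it at about 5 N, with the tip staying at the plate top. The 15.2 mm hole took it freely. I pressed it home until the collar met the plate at about 5 N, after about 42 mm of travel, then let go and backed straight up. The job was handed in just after 17 s on the clock.

**Size:** this is the 14 mm pin. Before trying any hole I measured the shank at about 13.7 mm in two camera views, so I skipped the 7.2 mm hole.

**Last checks:** the pictures show the pin upright in the 15.2 mm hole with its collar flat. The rack pins, last, bottle and hammer look unmoved by eye; I did not re-measure them. The gripper was clear and touching nothing. Position readings from the different cameras disagreed by 1–2 mm, so I corrected the aim about 1 mm with the wrist camera before inserting. The same 1 mm error was probably there at the refusing hole, well inside the 4 mm allowed.

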